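# Washer and hairpin clip on the television arm's pivot pin

## Robot

A 6-joint arm with a two-finger parallel gripper is mounted at the origin on the work surface. World frame = base frame: x ahead of the robot, y to its left, z up, the work surface at z = 0. Lengths are in m, angles in rad, forces in N, time in s.
With the tool pointing down it reaches from about 0.35 to 0.775 m from the base axis. Payload 7.3 kg.
Tool frame: the origin (TCP) lies at the centre of the arm's flange, where the gripper is bolted on; the fingertips stand 178 mm ahead of it and the grasp point (between the pads) lies 159 mm ahead of it; z points along the fingers, y is the line along which they close (so a half turn about z gives the same grasp; the last joint's range is limited). The gripper opens to 92 mm and grips with 3 to 60 N. Pads are 19 mm wide; open, the fingers measure 130 mm over their backs; the gripper's body (75 mm by 190 mm) begins 47 mm behind the grasp point.
Start: joints at [-0.146, 0.342, 1.524, -0, 1.275, -0.146], TCP at [0.525, 0, 0.405] pointing down, gripper open.
Joint ranges: [-2.53, 2.53], [-0.77, 2.02], [0.04, 2.7], [-1, 4.14], [0.28, 2.66], [-3.11, 3.11]. Speed limits (rad/s): [2.57, 2.57, 3.14, 3.14, 3.14, 3.14].

## Interface

Orientations are given as a unit quaternion [w, x, y, z].
In Python, from station import bot, optics, workorder gives the robot as it stands (bot), with the cameras (optics) and the job (workorder).
- The arm moves only by the shell command python3 jog.py 'ROWS'. ROWS is a JSON list of rows, 1 to 5 of them, each an object with the fields finger_gap (the opening from 0.0 (shut) to 1.0 (fully open)), x, y, z (the shift in a scale on which 1.0 is 30 cm), twist (a turn about the tool's z in a scale on which 1.0 is pi rad); a field left out counts as zero (the opening has to be given); each row is the pose to reach, as a shift and turn from the pose commanded when the command began, along the tool's axes at that moment; what a row does not reach only later rows make up. A row lasts 1/8 s, in which the tool goes at most 0.0625 m and 0.188 rad, less where a joint would pass 70% of its speed; a pose out of reach is approached as far as the arm can. The fingers move at their own pace and stop on an object; the grip force is fixed at half the most. Time passes only in rows, so rows that do not move let the fingers close. It prints the time, the measured TCP pose, the force, the opening and the grip force at its end. Input that does not fit is refused with a message, and nothing moves.
- bot.observe(): the state, without advancing time (a new reading comes with each control period).
- optics.snapshot(name): name is "scene" or "side" or "wrist"; returns a dict with "color" (384x512x3 uint8, red, green, blue), "mtx" (3x3 intrinsics, pixels), "world_from_camera" (4x4, takes a point from camera to world coordinates); the wrist camera has in their place "T_tool_cam" (4x4, takes a point from camera to tool coordinates, whose origin is the TCP and whose axes are the flange's). Camera axes: x right, y down, z forward; pixel columns grow to the right and rows downward; lengths in m; the calibration is good to about 2 mm. A picture is of the moment at which its call begins: read the wrist's pose just before it. There is no depth.
- workorder.close_job(): hands the job in; it is judged then, once.
The state is a dict: "time_s": time; "qpos": joint angles; "dq": joint speeds; "joint_torque": joint torques, N m; "eef_pos": TCP position; "eef_rot": TCP orientation; "wrist_force": force on the tool from outside, world axes, zero at the start; "torque": the same for the moment, N m; "finger_gap": opening from 0.0 (shut) to 1.0 (fully open); "gripper_force": force on a finger pad.
Only numpy, scipy, OpenCV 4.12 (cv2) and the standard library are available. Lean on these libraries where they do the work, as an engineer would, in place of code of your own. Each camera call takes 0.05 s, during which the arm holds its last target. There are 200 camera calls.

## Task

The television's swing arm is back on its post. Lay the loose steel washer over the pivot pin, flat on the arm's eye, then push the hairpin clip sideways onto the pin above it, with its straight leg through the pin's cross hole and its bent leg round the outside, until it snaps home. The pin has turned in its post, so find the hole by look or feel; never force anything (about 15 N seats the clip, 45 N would bend it, and do not lean on the bracket), and leave the mug, the spanner and the coffee pod where they are.

Things in the scene. Friction and masses are not known exactly. Their poses are not given: they have to be found in the camera images.
- stand: Grey steel television bracket, fixed. Origin on the worktop under the post's axis, z up. Round 100 mm foot, 48 mm post, on it the arm's eye: upright tube 40 mm across, flat top at 123 mm. The arm leaves the eye along -y: 240 mm long, 30 mm wide, top at 114 mm (cable clip to 119), with an upright 100 mm screen plate 195 mm out, top at 151 mm.
- eye_top (a point): Centre of the eye's flat top, where the washer goes, on the pin's axis 123 mm above the worktop; axes as stand. The pin stands up out of it.
- pin_axis (a point): Middle of the pin's cross hole, on the pin's axis, 132.5 mm above the worktop; axes as stand, so it does NOT show the pin's turn. Upright bright steel pin, 20 mm diameter. The hole goes level straight through: 7 mm square, sharp-edged at the sides, flared to 9.6 mm high at the mouths. At the start it runs up to 1.3 rad either way from this x axis; that turn is not measured.
- pin_top (a point): Centre of the pin's top, 144.5 mm above the worktop, edge chamfered 2 mm. The pin cannot lift but turns in its post against light friction (6 N at its rim). A straight leg pushed at the axis at hole height finds the mouth if it points within about 0.3 rad of the hole, and turns the pin into line with up to about 9 N; further off it stops dead on the pin's round side.
- clip: Hairpin clip (R-clip) of bright 5 mm round spring wire, 40 g, 97 mm long, flat on the tray. Origin at the wire's underside, 2.5 mm below clip_seat; x along the straight leg to its free tip, y from straight to bent leg, z up. Straight leg on y = 0, x = -57 to 29.5 mm (rounded tip). Parallel-sided eye x = -68 to -45, y = -2.5 to 19.5 mm.
- clip_seat (a point): Point in the middle of the straight leg's wire that lies on the pin's axis when the clip is home (clip x = 0, y = 0); axes as clip. Pushing along clip x takes 5 to 15 N from 26 to 10 mm short of home, then falls away as the leg snaps past the pin's widest place and draws the clip home; 3 mm or more past home the bow jams on the pin and force climbs steeply.
- clip_eye (a point): Middle of the clip's eye at wire height (clip x = -51, y = 8.5 mm), 51 mm behind the seat: the place to pinch the clip across its y, 22 mm wide, sides parallel for 12 mm. A firm grip (45 N) holds it through the push. Axes as clip.
- clip_leg (a joint): Opening of the bent leg about its root at x = -45, y = 17 mm, rad: 0 at rest, about 0 when home, about 0.1 as it rides over the pin. Spring 4.2 N m/rad, preload 0.29 N m. At rest the leg runs from the eye in to y = 6 mm at x = -14, bows out round the pin's place, in to y = 6 at x = 13, and flares to y = 14 at its tip, x = 27.
- washer: Plain flat steel washer, 40 mm outside, 22.5 mm hole, 4 mm thick, 30 g, lying on the tray; origin at the centre of its underside, z up.
- tray: Fixed aluminium serving tray, 240 x 360 mm, floor top 3 mm above the worktop, rim 14 mm high; origin under its centre. The clip and the washer lie about 75 mm either side of its middle along its y, either way round.
- mug: White mug, 76 mm across, 88 mm high, on the worktop; bystander. Origin under its centre.
- wrench: Steel spanner, 170 mm long, lying on the worktop; bystander. Origin under its middle.
- pod: Grey coffee pod, 37 mm across, 23.5 mm high, standing on the tray's far side; bystander. Origin under its centre.

How it is judged:
On the way:
1. the washer lies flat on the arm's eye, over the pivot pin (horizontal distance between washer and pin_axis below 0.003 m and z of washer in the frame of stand between 0.119 and 0.126 m and angle between washer's own z axis and vertical below 0.1 rad), for 0.2 s.
At the end, for the whole second after the job is handed in: Washer flat on the eye over the pin: within 3 mm of its axis, underside within 4 mm of the eye's top, level within 0.1 rad. Clip home and let go: its seat point within 4 mm of pin_axis, level within 0.35 rad, bent leg back to under 0.03 rad. Both at rest (all of step 1 and distance between clip_seat and pin_axis below 0.004 m and value of joint clip_leg below 0.03 rad and angle between clip's own z axis and vertical below 0.35 rad and linear speed of each of clip, washer below 0.02 m/s); the robot touches nothing.
It fails at once if the clip is forced: more than 45 N between the clip and the bracket or its pin (contact force between clip and stand above 45 N).
It fails at once if the clip's bent leg is sprung open too far (0.2 rad) (value of joint clip_leg above 0.2 rad).
It fails at once if the gripper leans on the bracket with more than 30 N (contact force between any of the fingers, the arm and stand above 30 N).
It fails at once if the mug, the spanner or the pod is pushed more than 20 mm (distance of any of mug, wrench, pod from where it was at the start of the episode above 0.02 m).
It also fails if it takes over 72 s, if anything falls off the work surface, if the arm or the gripper's body presses on something with over 40 N, if the wrist force passes 120 N, or if a joint passes its speed limit or range.

## Working session

There is one attempt and no reset: what is moved stays moved. The work goes in short steps, Python scripts to look and compute and a shell command to move; the robot and the scene stay as the last step left them, time stands still between calls to the robot, and variables do not carry over. Pictures are saved under pics/ and viewed, at most 10 in all, crops included, and the job is handed in when it is done.

```bash
ls; mkdir -p pics; cat > h.py <<'E'
import numpy as np, cv2
from station import bot, optics, workorder
from scipy.spatial.transform import Rotation as R
def snap(n):
    o=bot.observe(); s=optics.snapshot(n); s['K']=np.array(s['mtx'])
    if n=='wrist':
        T=np.eye(4); q=o['eef_rot']; T[:3,:3]=R.from_quat([q[1],q[2],q[3],q[0]]).as_matrix(); T[:3,3]=o['eef_pos']
        s['T']=T@np.array(s['T_tool_cam'])
    else: s['T']=np.array(s['world_from_camera'])
    s['img']=cv2.cvtColor(np.array(s['color']),cv2.COLOR_RGB2BGR); return s
def ray(s,u,v):
    d=s['T'][:3,:3]@np.linalg.solve(s['K'],[u,v,1.]); return s['T'][:3,3],d/np.linalg.norm(d)
def plane(s,u,v,z):
    o,d=ray(s,u,v); return o+d*(z-o[2])/d[2]
def tri(*obs):
    A=np.zeros((3,3));b=np.zeros(3)
    for s,u,v in obs:
        o,d=ray(s,u,v);P=np.eye(3)-np.outer(d,d);A+=P;b+=P@o
    p=np.linalg.solve(A,b); return p,[np.linalg.norm((np.eye(3)-np.outer(ray(s,u,v)[1],ray(s,u,v)[1]))@(p-ray(s,u,v)[0])) for s,u,v in obs]
def proj(s,p):
    c=np.linalg.inv(s['T'])@np.r_[p,1]; u=s['K']@c[:3]; return u[:2]/u[2]
E
python3 - <<'E'
from h import *
a=[snap(n) for n in ('scene','side','wrist')]
import pickle; pickle.dump(a,open('s0.pkl','wb'))
cv2.imwrite('pics/a.png',np.hstack([cv2.resize(a[0]['img'],(400,300)),cv2.resize(a[1]['img'],(400,300))]))
for n,s in zip(('scene','side','wrist'),a): cv2.imwrite(f'pics/{n}.png',cv2.resize(s['img'],(800,600))); print(n,s['T'].round(3).tolist(),s['K'].round(1).tolist())
print(bot.observe())
E
```

```text
jog.py
pics
station.py
scene [[-0.43, 0.716, -0.55, 1.199], [0.903, 0.35, -0.251, 0.243], [0.013, -0.604, -0.797, 0.956], [0.0, 0.0, 0.0, 1.0]] [[440.6, 0.0, 255.5], [0.0, 440.6, 197.2], [0.0, 0.0, 1.0]]
side [[-0.9, -0.238, 0.366, 0.284], [-0.437, 0.471, -0.766, 0.698], [0.01, -0.849, -0.528, 0.605], [0.0, 0.0, 0.0, 1.0]] [[371.5, 0.0, 259.1], [0.0, 371.5, 187.7], [0.0, 0.0, 1.0]]
wrist [[1.0, 0.0, -0.002, 0.525], [-0.0, -0.958, -0.287, 0.078], [-0.002, 0.287, -0.958, 0.384], [0.0, 0.0, 0.0, 1.0]] [[328.2, 0.0, 252.1], [0.0, 328.2, 191.5], [0.0, 0.0, 1.0]]
{'time_s': 0.15, 'qpos': array([-1.45997630e-01,  3.42563191e-01,  1.52476383e+00,  4.83507858e-06,
        1.27539406e+00, -1.45986075e-01]), 'dq': array([ 0.00056482, -0.0013655 , -0.00244334,  0.00061407, -0.00043344,
        0.00012634]), 'joint_torque': array([ 7.52666965e-04, -4.31470585e+01, -2.44352603e+01,  7.18239485e-02,
        5.38185902e-02, -1.32920518e-04]), 'eef_pos': array([5.24910805e-01, 3.72735542e-05, 4.04216015e-01]), 'eef_rot': array([-4.54132859e-04,  7.07111253e-01,  7.07102085e-01, -3.34821220e-04]), 'wrist_force': array([-0.31640624, -0.86717013,  0.04917371]), 'torque': array([-0.01215731,  0.03754137, -0.00458086]), 'gripper_force': 0.0, 'finger_gap': 0.9985079479741773}
```

View pics/scene.png

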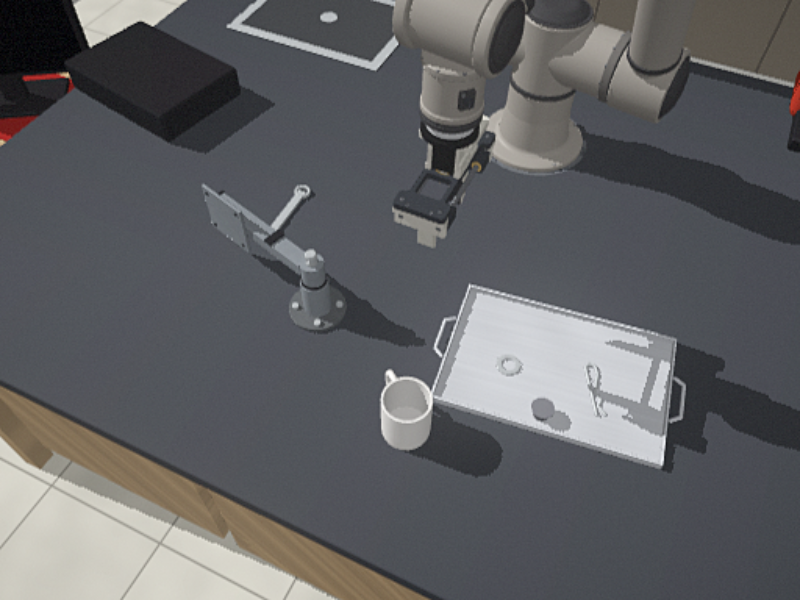

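View pics/side.png

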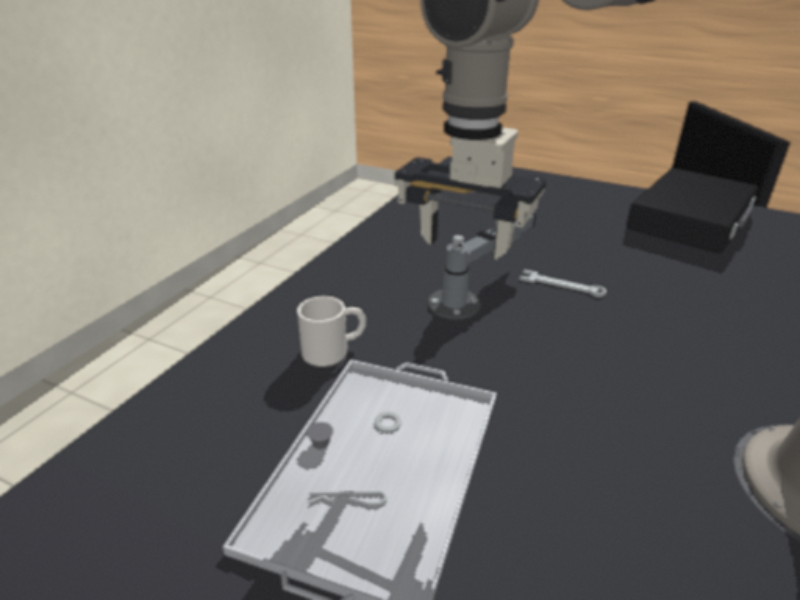

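The scene picture shows the pin top near (313,252), the washer at (509,365) and the clip around (597,390). In the side picture they are near (459,240), (387,423) and (345,498), all in 800×600 pixels.

```bash
python3 - <<'E'
from h import *
import pickle
a=pickle.load(open('s0.pkl','rb'));k=.64
for n,p,q in [('pin',(313,252),(459,239)),('washer',(509,365),(387,423)),('clipmid',(596,390),(345,498)),('eyeend',(591,368),(380,498)),('tip',(601,412),(312,496)),('pod',(543,405),(320,430)),('mug',(406,383),(322,305)),('footc',(317,308),(454,304)),('plate',(225,215),(535,205)),('spanR',(303,190),(598,291)),('spanL',(270,238),(530,276))]:
    P,e=tri((a[0],p[0]*k,p[1]*k),(a[1],q[0]*k,q[1]*k)); print(n,P.round(4),np.round(e,4), proj(a[2],P).round())
for c in [(470,288),(676,338),(662,465),(436,402)]: print('tray',plane(a[0],c[0]*k,c[1]*k,.014).round(3))
E
```

```text
pin [ 0.5981 -0.182   0.1429] [0.0005 0.0005] [331. 385.]
washer [0.5689 0.1554 0.0037] [0. 0.] [295.  16.]
clipmid [0.5545 0.2968 0.0066] [0. 0.] [ 285. -158.]
eyeend [0.5163 0.2776 0.0055] [0.0008 0.0008] [ 243. -131.]
tip [0.5915 0.3144 0.0095] [0.0001 0.0001] [ 328. -185.]
pod [0.632  0.2301 0.0294] [0.0008 0.0008] [371. -83.]
mug [0.7338 0.0479 0.1019] [0.008 0.008] [499. 130.]
footc [ 6.020e-01 -1.865e-01  5.000e-04] [0.0006 0.0006] [310. 298.]
plate [ 0.5376 -0.401   0.1139] [0.0285 0.0285] [263. 507.]
spanR [ 0.3616 -0.354   0.0052] [0.0003 0.0003] [142. 397.]
spanL [ 0.499  -0.3457  0.0059] [0.0021 0.0021] [235. 393.]
tray [0.455 0.04  0.014]
tray [0.403 0.39  0.014]
tray [0.641 0.419 0.014]
tray [0.69  0.077 0.014]
```

View pics/wrist.png

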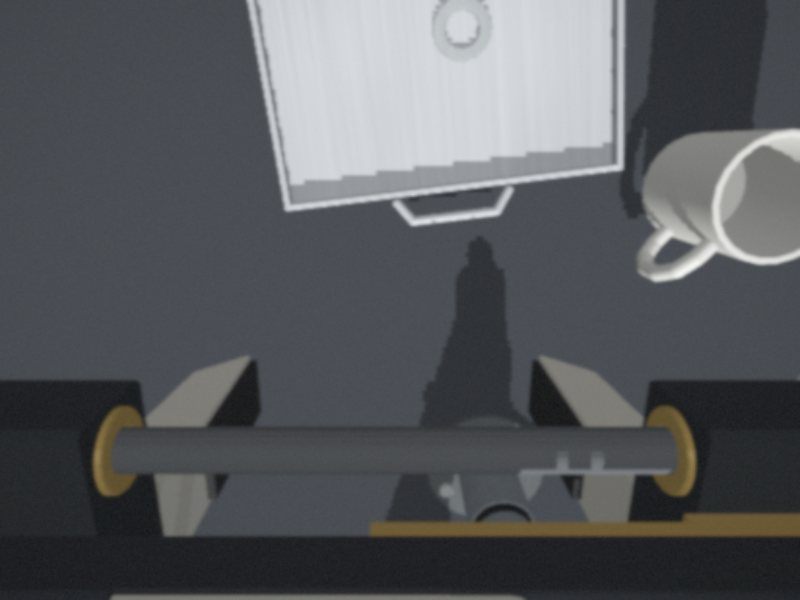

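The wrist picture shows the tray with the washer at (461,27), the mug at right and the gripper bar across the bottom. The image's up direction is tool x, which is world +y. The triangulated pin (0.598,-0.182,0.143) and washer (z about 4 mm) match the sizes given. Next I go above the washer for a close look.

The manual's scale: shifts go in shares of 30 cm and turns go in shares of pi rad. Converting my numbers, 0.155 m / 0.3 = 0.5167, 0.04 m / 0.3 = 0.1333.

```bash
python3 jog.py '[{"finger_gap":1, "x":0.1333, "y":0.0333, "z":0.1}, {"finger_gap":1, "x":0.2667, "y":0.0667, "z":0.2167}, {"finger_gap":1, "x":0.4, "y":0.1, "z":0.3333}, {"finger_gap":1, "x":0.5167, "y":0.1467, "z":0.4333}, {"finger_gap":1, "x":0.5167, "y":0.1467, "z":0.4333}]'
cat >> h.py <<'E'
def ringfind(s,c,r,name=None):
    """dark hole/ring near pixel c: ellipse fits of Canny-like contours"""
    g=cv2.cvtColor(s['img'],cv2.COLOR_BGR2GRAY); return g
E
python3 - <<'E'
from h import *
import pickle
s=snap('wrist'); pickle.dump(s,open('w1.pkl','wb'))
cv2.imwrite('pics/w1.png',cv2.resize(s['img'],(800,600)))
print(proj(s,[.569,.1555,.007]))
E
```

```text
time_s: 0.78
eef_pos: [0.5685, 0.157, 0.2716]
eef_rot: [-0.002, 0.706, 0.708, -0.002]
wrist_force: [-0.6, -0.5, -0.0]
finger_gap: 1.001
gripper_force: 0.0
[254.33335688 199.0740911 ]
```

View pics/w1.png

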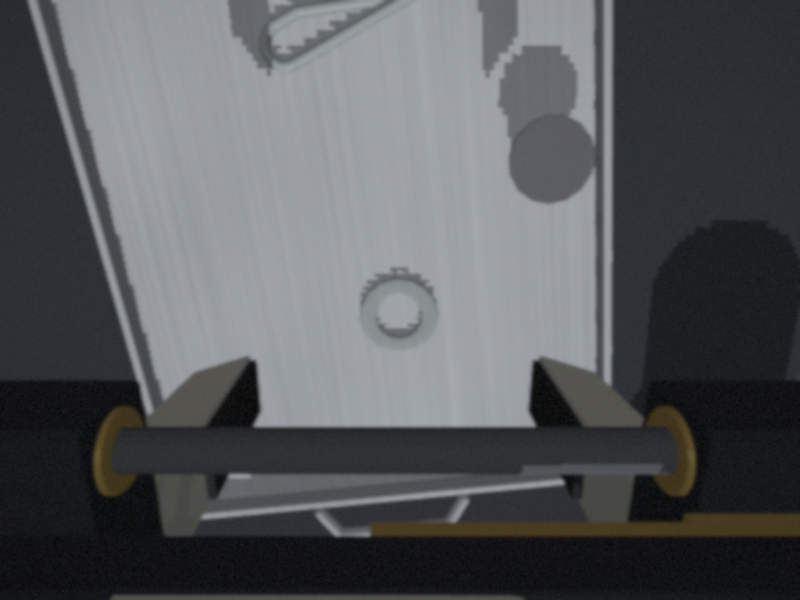

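The picture shows the washer's rim centred at (399,312), exactly where predicted. The pod is at (552,158) and the clip's eye is at top left. I'll compute the washer's position from two views.

```bash
python3 - <<'E'
from h import *
import pickle
a=pickle.load(open('s0.pkl','rb'));s=pickle.load(open('w1.pkl','rb'));k=.64
print(tri((a[0],509*k,365*k),(a[1],387*k,423*k),(s,399*k,312*k)),tri((a[2],461.5*k,27*k),(s,399*k,312*k)))
p=plane(s,399*k,312*k,.007);print(p)
g=cv2.cvtColor(s['img'],cv2.COLOR_BGR2GRAY)
c=cv2.HoughCircles(cv2.medianBlur(g[150:250,200:310],3),cv2.HOUGH_GRADIENT,1,10,param1=60,param2=8,minRadius=20,maxRadius=30)
if c is not None:
    for x,y,r in c[0][:3]: print(x+200,y+150,r,plane(s,x+200,y+150,.007))
o=bot.observe();T=np.eye(3);q=o['eef_rot'];M=R.from_quat([q[1],q[2],q[3],q[0]]).as_matrix();print(o['eef_pos'],M.round(4).tolist())
E
```

```text
(array([0.5693249 , 0.15490571, 0.00386809]), [np.float64(0.0005914058168922391), np.float64(0.0005663548580666258), np.float64(0.0010124370359727401)]) (array([0.56970821, 0.15389713, 0.00354012]), [np.float64(0.00011947014717518955), np.float64(0.00011947014717474786)])
[0.56980678 0.15500487 0.007     ]
254.5 201.5 22.4 [0.5691407  0.15349871 0.007     ]
250.5 188.5 21.7 [0.56598449 0.16410818 0.007     ]
244.5 196.5 21.6 [0.56130663 0.15757628 0.007     ]
[0.56869846 0.15582242 0.2732805 ] [[-0.0021, 1.0, -0.003], [1.0, 0.0021, -0.0006], [-0.0006, -0.003, -1.0]]
```

Converted, 0.089 m / 0.3 = 0.2967, -0.001 m / 0.3 = -0.0033.

```bash
python3 jog.py '[{"finger_gap":0.7, "x":-0.0033, "y":0.0033, "z":0.1333}, {"finger_gap":0.7, "x":-0.0033, "y":0.0033, "z":0.2667}, {"finger_gap":0.7, "x":-0.0033, "y":0.0033, "z":0.2867}, {"finger_gap":0.7, "x":-0.0033, "y":0.0033, "z":0.2967}, {"finger_gap":0.7, "x":-0.0033, "y":0.0033, "z":0.2967}]'; python3 -c "
from h import *
o=bot.observe();print(o['eef_pos'],o['wrist_force'])"
```

```text
time_s: 1.45
eef_pos: [0.5707, 0.1538, 0.1875]
eef_rot: [0.001, 0.707, 0.707, 0.001]
wrist_force: [-0.0, -0.4, -0.1]
finger_gap: 0.699
gripper_force: 0.0
[0.57065835 0.15379542 0.18749718] [-0.00212049 -0.44529519 -0.12045555]
```

Converted, 0.005 m / 0.3 = 0.0167, 0.003 m / 0.3 = 0.01.

```bash
python3 jog.py '[{"finger_gap":0.7, "z":0.01}, {"finger_gap":0.7, "z":0.0167}, {"finger_gap":0.7, "z":0.0167}]' | sed -n '2p;4p'; python3 jog.py '[{"finger_gap":0.3}, {"finger_gap":0.3}, {"finger_gap":0.3}, {"finger_gap":0.3}, {"finger_gap":0.3}]';python3 -c "
from h import *
for i in range(4): snap('wrist'); print(bot.observe()['eef_pos'])
cv2.imwrite('pics/w2.png',cv2.resize(snap('wrist')['img'],(800,600)))"
```

```text
eef_pos: [0.5702, 0.1541, 0.1813]
wrist_force: [0.4, -0.7, 4.0]
time_s: 2.45
eef_pos: [0.5701, 0.1542, 0.1813]
eef_rot: [0.0, 0.707, 0.707, 0.0]
wrist_force: [-1.0, -0.6, 5.7]
finger_gap: 0.414
gripper_force: 30.6
[0.57008959 0.15413985 0.18128802]
[0.57009    0.1541452  0.18131847]
[0.57008718 0.15414337 0.1813057 ]
[0.57008141 0.15415296 0.18127285]
```

View pics/w2.png

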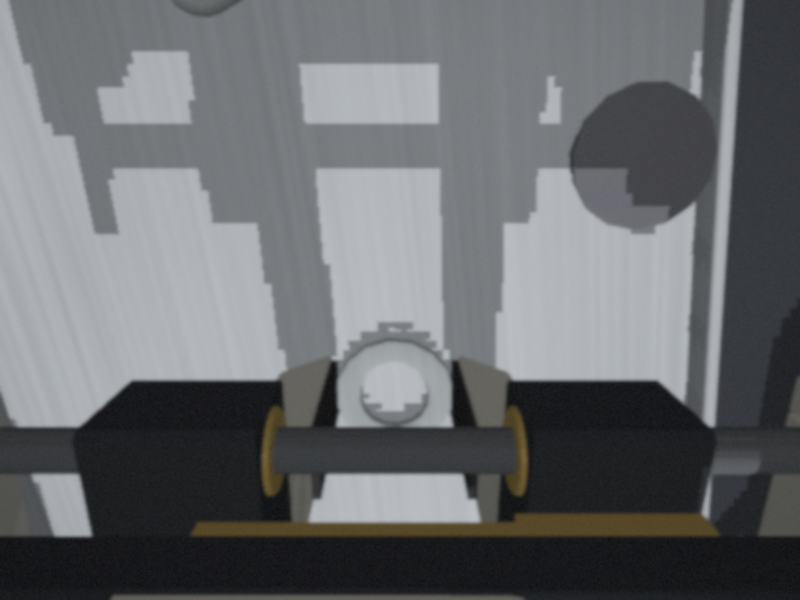

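The fingers grip the washer squarely: it is centred at (395,392) between the pads, and the 0.414 opening matches its roughly 40 mm width. I lift it and go to look at the pin from the -x side.

Converted, -0.18 m / 0.3 = -0.6, -0.13 m / 0.3 = -0.4333.

```bash
python3 jog.py '[{"finger_gap":0.3, "z":-0.1667}, {"finger_gap":0.3, "z":-0.3333}, {"finger_gap":0.3, "x":-0.1333, "y":-0.0333, "z":-0.45}, {"finger_gap":0.3, "x":-0.2667, "y":-0.1, "z":-0.5333}, {"finger_gap":0.3, "x":-0.4333, "y":-0.1333, "z":-0.6}]'|sed -n 2p; python3 jog.py '[{"finger_gap":0.3, "x":-0.1833, "y":-0.04}, {"finger_gap":0.3, "x":-0.3667, "y":-0.0833}, {"finger_gap":0.3, "x":-0.55, "y":-0.15}, {"finger_gap":0.3, "x":-0.7367, "y":-0.2067}, {"finger_gap":0.3, "x":-0.7367, "y":-0.2067}]'; 
python3 - <<'E'
from h import *
import pickle
snap('wrist');s=snap('wrist'); s['o']=bot.observe();pickle.dump(s,open('pA.pkl','wb'))
g=proj(s,[.599,-.183,.14]);print(g,s['o']['eef_pos'])
u,v=map(int,g)
u=min(max(u,60),452);v=min(max(v,60),324)
cv2.imwrite('pics/pA.png',np.hstack([cv2.resize(s['img'],(400,300)).copy(),cv2.resize(s['img'][v-50:v+50,u-60:u+60],(400,300),interpolation=cv2.INTER_CUBIC)])); print(u,v)
E
```

```text
eef_pos: [0.5291, 0.0234, 0.3618]
time_s: 3.95
eef_pos: [0.4669, -0.2003, 0.3606]
eef_rot: [0.0, 0.709, 0.705, -0.0]
wrist_force: [-0.5, 0.6, -0.8]
finger_gap: 0.412
gripper_force: 30.0
[457.74694247 194.7892987 ] [ 0.46780232 -0.19718336  0.36052425]
452 194
```

View pics/pA.png

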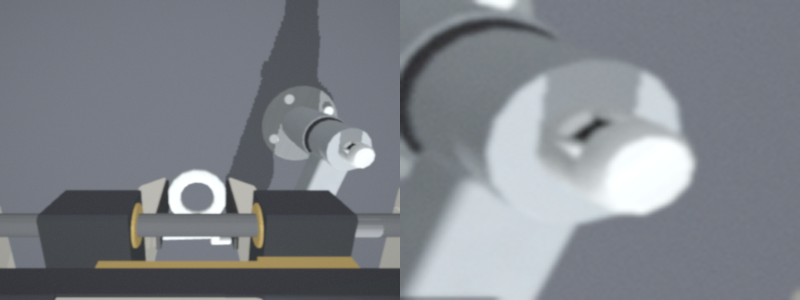

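The crop shows the pin's bright top at (650,173) and the dark hole mouth at about (590,130), on the pin's -x,+y side. I measure both, then go to the opposite side for the second view.

Converted, 0.25 m / 0.3 = 0.8333, 0.2 m / 0.3 = 0.6667.

```bash
cat >> h.py <<'E'
def blob(s,c,t,r=25):
    g=cv2.cvtColor(s['img'],cv2.COLOR_BGR2GRAY); m=(g>t).astype(np.uint8)
    n,l,st,ce=cv2.connectedComponentsWithStats(m); d=[np.hypot(*(ce[i]-c)) if 20<st[i,4]<3000 else 1e9 for i in range(n)]
    i=int(np.argmin(d)); return ce[i],st[i]
E
python3 - <<'E'
from h import *
import pickle
s=pickle.load(open('pA.pkl','rb'))
for t in (200,215,230): print(blob(s,(467,201),t))
print(plane(s,467,201.7,.1445),plane(s,449,187.3,.1325))
p=plane(s,*(np.array([395,392])*.64),0)
# washer in tool frame
for t in (200,230): print(blob(s,(252,248),t))
E
python3 jog.py '[{"finger_gap":0.3, "y":0.1667}, {"finger_gap":0.3, "y":0.3333}, {"finger_gap":0.3, "y":0.5}, {"finger_gap":0.3, "y":0.6667}, {"finger_gap":0.3, "y":0.8333}]'|sed -n 2p;python3 jog.py '[{"finger_gap":0.3, "y":0.0333}, {"finger_gap":0.3, "y":0.0333}]'
python3 - <<'E'
from h import *
import pickle
snap('wrist');s=snap('wrist'); s['o']=bot.observe();pickle.dump(s,open('pB.pkl','wb'))
g=proj(s,[.599,-.183,.14]);print(g,s['o']['eef_pos'])
u,v=map(int,g)
u=min(max(u,60),452);v=min(max(v,60),324)
cv2.imwrite('pics/pB.png',np.hstack([cv2.resize(s['img'],(400,300)).copy(),cv2.resize(s['img'][v-50:v+50,u-60:u+60],(400,300),interpolation=cv2.INTER_CUBIC)])); print(u,v)
for t in (200,215,230): print(blob(s,g,t))
E
```

```text
(array([468.3220339 , 178.29661017]), array([463, 170,  12,  17, 118], dtype=int32))
(array([464.04078014, 202.5177305 ]), array([445, 190,  34,  25, 564], dtype=int32))
(array([464.89919355, 202.02016129]), array([451, 190,  28,  25, 496], dtype=int32))
[ 0.60266977 -0.1861627   0.1445    ] [ 0.59723945 -0.18016201  0.1325    ]
(array([251.65853659, 244.276901  ]), array([ 216,  218,   72,   55, 2091], dtype=int32))
(array([251.68905742, 244.2616468 ]), array([ 217,  219,   71,   54, 1846], dtype=int32))
eef_pos: [0.7201, -0.194, 0.3606]
time_s: 4.92
eef_pos: [0.7291, -0.1943, 0.3592]
eef_rot: [-0.001, 0.706, 0.708, -0.0]
wrist_force: [0.3, 0.1, -0.4]
finger_gap: 0.407
gripper_force: 30.0
[ 50.51052874 200.5573177 ] [ 0.72799123 -0.19542006  0.36051224]
60 200
(array([472.53581363, 241.20166898]), array([ 444,  213,   60,   59, 2876], dtype=int32))
(array([471.51396648, 203.19553073]), array([455, 193,  38,  16, 358], dtype=int32))
(array([255.5, 191.5]), array([     0,      0,    512,    384, 196608], dtype=int32))
```

View pics/pB.png

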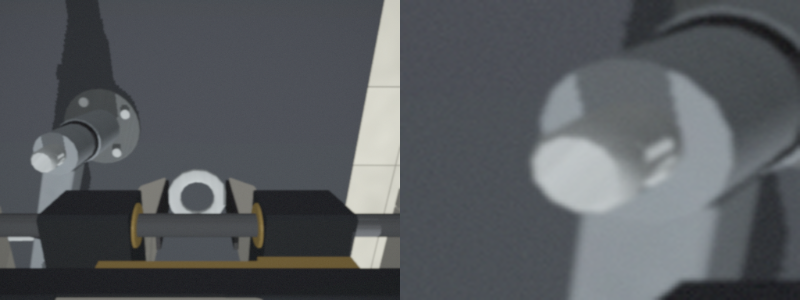

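In the second view the pin's top is at crop (575,175) and the other hole mouth at about (660,165), on the +x,-y side. I triangulate the pin top and the mouths.

```bash
python3 - <<'E'
from h import *
import pickle
a=pickle.load(open('s0.pkl','rb'))
A=pickle.load(open('pA.pkl','rb'));B=pickle.load(open('pB.pkl','rb'))
P,e=tri((A,467,202),(B,52.5,208.3));print('pin top',P,e, 'scene',proj(a[0],P)/.64,'side',proj(a[1],P)/.64)
print(plane(A,467,202,.1445),plane(B,52.5,208.3,.1445))
# eye-top outline points (crop) -> circle
def cr(u0,v0,x,y): return u0+(x-400)/3.3333, v0+y/3
hA=plane(A,*cr(392,144,590,130),.1325);hB=plane(B,*cr(0,150,660,165),.1325)
print('mouths',hA,hB); d=hB-hA; print('line yaw',np.arctan2(d[1],d[0]),'mid',(hA+hB)/2,'len',np.linalg.norm(d))
# arm direction: far arm edges, scene view
for n,s in zip('AB',(A,B)):
    p=plane(s,251.7,244.3,s['o']['eef_pos'][2]-.174); print('washer rel tcp',p-s['o']['eef_pos'])
# ellipse fits of eye top
for s,c,n in ((A,(392,144),'A'),(B,(0,150),'B')):
    pass
ptsA=[(487,140),(500,100),(560,66),(640,62),(680,95),(525,205),(580,222)]
ptsB=[(545,90),(580,67),(650,65),(710,100),(733,150),(720,190),(690,212)]
for s,pts,o in ((A,ptsA,(392,144)),(B,ptsB,(0,150))):
    q=np.array([plane(s,*cr(*o,*p),.123)[:2] for p in pts])
    M=np.c_[2*q,np.ones(len(q))];x=np.linalg.lstsq(M,(q**2).sum(1),rcond=None)[0];print('eye c',x[:2],'r',np.sqrt(x[2]+x[:2]@x[:2]))
E
```

```text
pin top [ 0.60251695 -0.18639501  0.14482274] [np.float64(0.00013492115029899258), np.float64(0.00013492115029903502)] scene [309.18378187 252.47603034] side [457.88541496 236.35795163]
[ 0.60270631 -0.18636155  0.1445    ] [ 0.60228141 -0.18665388  0.1445    ]
mouths [ 0.59724366 -0.18018484  0.1325    ] [ 0.61198714 -0.18856017  0.1325    ]
line yaw -0.5166105030386291 mid [ 0.6046154 -0.1843725  0.1325   ] len 0.016956306112708062
washer rel tcp [-0.00037651  0.00246828 -0.174     ]
washer rel tcp [ 0.00026176  0.00456612 -0.174     ]
eye c [ 0.60248934 -0.18511912] r 0.020025237144160008
eye c [ 0.60199863 -0.1864222 ] r 0.019999113230376155
```

```bash
python3 - <<'E'
from h import *
import pickle
for n in 'AB':
    s=pickle.load(open(f'p{n}.pkl','rb'));g=cv2.cvtColor(s['img'],cv2.COLOR_BGR2GRAY)
    m=(g>190).astype(np.uint8)
    w=[(r,np.flatnonzero(m[r,205:300]).min()+205,np.flatnonzero(m[r,205:300]).max()+205) for r in range(220,274,4) if m[r,205:300].any()]
    print(w)
    n2,l,st,ce=cv2.connectedComponentsWithStats((g[215:275,205:300]<170).astype(np.uint8))
    for i in range(1,n2):
        if st[i,4]>100: print(ce[i]+[205,215],st[i])
    # top outline upper arc -> circle in washer-top plane (tool frame)
    pts=[(c,np.flatnonzero(m[200:275,c]).min()+200) for c in range(225,282,3)]
    T=s['T_tool_cam'];
    for z in (.174,.172):
        q=[]
        for u,v in pts:
            d=np.array(T)[:3,:3]@np.linalg.solve(s['K'],[u+.0,v-.5,1]);o=np.array(T)[:3,3];p=o+d*(z-o[2])/d[2];q.append(p[:2])
        q=np.array(q);M=np.c_[2*q,np.ones(len(q))];x=np.linalg.lstsq(M,(q**2).sum(1),rcond=None)[0];print('tool xy',x[:2],'r',np.sqrt(x[2]+x[:2]@x[:2]))
E
```

```text
[(220, np.int64(239), np.int64(266)), (224, np.int64(230), np.int64(274)), (228, np.int64(226), np.int64(279)), (232, np.int64(222), np.int64(282)), (236, np.int64(219), np.int64(285)), (240, np.int64(217), np.int64(287)), (244, np.int64(216), np.int64(287)), (248, np.int64(216), np.int64(288)), (252, np.int64(216), np.int64(287)), (256, np.int64(216), np.int64(287)), (260, np.int64(216), np.int64(287)), (264, np.int64(218), np.int64(287)), (268, np.int64(219), np.int64(285)), (272, np.int64(222), np.int64(282))]
[252.13680274 244.56123403] [   0    0   95   60 3209]
tool xy [-0.00064989  0.00041516] r 0.01910992504839213
tool xy [0.00037482 0.00041502] r 0.01886147019691178
[(224, np.int64(246), np.int64(256)), (228, np.int64(232), np.int64(269)), (232, np.int64(231), np.int64(277)), (236, np.int64(225), np.int64(279)), (240, np.int64(223), np.int64(283)), (244, np.int64(218), np.int64(283)), (248, np.int64(218), np.int64(283)), (252, np.int64(218), np.int64(283)), (256, np.int64(218), np.int64(283)), (260, np.int64(219), np.int64(283)), (264, np.int64(220), np.int64(284)), (268, np.int64(221), np.int64(282))]
[252.4739397  244.68983137] [   0    0   95   60 3914]
tool xy [-0.00113762  0.00023235] r 0.016547966196089618
tool xy [-0.00010661  0.0002346 ] r 0.016332820881643464
```

Converted, -0.1263 m / 0.3 = -0.421, 0.009 m / 0.3 = 0.03.

```bash
python3 jog.py '[{"finger_gap":0.3, "x":0.0067, "y":-0.1667}, {"finger_gap":0.3, "x":0.0167, "y":-0.3333, "z":0.0333}, {"finger_gap":0.3, "x":0.03, "y":-0.421, "z":0.0833}, {"finger_gap":0.3, "x":0.03, "y":-0.421, "z":0.0833}, {"finger_gap":0.3, "x":0.03, "y":-0.421, "z":0.0833}]'; python3 -c "
from h import *
P=[]
for i in range(4): P.append(bot.observe()['eef_pos']);s=snap('wrist')
print(P)
cv2.imwrite('pics/c.png',cv2.resize(s['img'][180:300,170:330],(800,600),interpolation=cv2.INTER_CUBIC))"
```

```text
time_s: 5.65
eef_pos: [0.6021, -0.188, 0.3372]
eef_rot: [0.001, 0.707, 0.707, 0.001]
wrist_force: [-0.7, 0.4, -0.9]
finger_gap: 0.409
gripper_force: 30.0
[array([ 0.60213029, -0.18797494,  0.33716619]), array([ 0.60242259, -0.18801862,  0.33694198]), array([ 0.60251943, -0.18804315,  0.33660972]), array([ 0.60247225, -0.18803083,  0.33629705])]
```

Converted, 0.015 m / 0.3 = 0.05, -0.0004 m / 0.3 = -0.0013.

```bash
python3 jog.py '[{"finger_gap":0.3, "x":0.0053, "y":-0.0013, "z":0.02}, {"finger_gap":0.3, "x":0.0053, "y":-0.0013, "z":0.0367}, {"finger_gap":0.3, "x":0.0053, "y":-0.0013, "z":0.0433}, {"finger_gap":0.3, "x":0.0053, "y":-0.0013, "z":0.05}, {"finger_gap":0.3, "x":0.0053, "y":-0.0013, "z":0.05}]'
```

```text
time_s: 6.48
eef_pos: [0.6014, -0.1863, 0.3207]
eef_rot: [0.0, 0.707, 0.707, 0.0]
wrist_force: [0.1, 0.2, 0.3]
finger_gap: 0.414
gripper_force: 30.0
```

Converted, 0.005 m / 0.3 = 0.0167, 0.004 m / 0.3 = 0.0133.

```bash
python3 jog.py '[{"finger_gap":0.3, "z":0.0067}, {"finger_gap":0.3, "z":0.0133}, {"finger_gap":0.3, "z":0.0167}, {"finger_gap":0.3, "z":0.0167}]'; python3 -c "
from h import *
for i in range(2): snap('wrist');o=bot.observe();print(o['eef_pos'],o['wrist_force'])"
```

```text
time_s: 6.98
eef_pos: [0.6015, -0.186, 0.3157]
eef_rot: [-0.0, 0.707, 0.707, 0.0]
wrist_force: [2.4, 4.9, 1.3]
finger_gap: 0.409
gripper_force: 30.0
[ 0.60146158 -0.18598588  0.31569115] [ 2.19186874  5.23531241 -0.2424423 ]
[ 0.60144186 -0.18598883  0.31569131] [2.45470971 5.15183227 0.41273854]
```

The washer has threaded onto the pin, with a light side load toward +x,+y. I shift the tool that way and go on down.

Converted, 0.011 m / 0.3 = 0.0367, 0.008 m / 0.3 = 0.0267.

```bash
python3 jog.py '[{"finger_gap":0.3, "x":0.004, "y":0.002}, {"finger_gap":0.3, "x":0.004, "y":0.002, "z":0.0133}, {"finger_gap":0.3, "x":0.004, "y":0.002, "z":0.0267}, {"finger_gap":0.3, "x":0.004, "y":0.002, "z":0.0367}, {"finger_gap":0.3, "x":0.004, "y":0.002, "z":0.0367}]'; python3 -c "
from h import *
for i in range(2): snap('wrist');o=bot.observe();print(o['eef_pos'],o['wrist_force'])"
```

```text
time_s: 7.7
eef_pos: [0.6018, -0.1853, 0.3042]
eef_rot: [-0.0, 0.707, 0.707, -0.0]
wrist_force: [0.8, -0.2, 0.2]
finger_gap: 0.409
gripper_force: 30.0
[ 0.60185552 -0.18535402  0.30455132] [-0.59002432 -0.8070476   0.07508527]
[ 0.60189402 -0.18531405  0.30470929] [ 0.76429444  0.04401679 -0.92935261]
```

Converted, 0.002 m / 0.3 = 0.0067, 0.0015 m / 0.3 = 0.005.

```bash
python3 jog.py '[{"finger_gap":0.3, "z":0.005}, {"finger_gap":0.3, "z":0.0067}, {"finger_gap":0.6, "z":0.0067}, {"finger_gap":0.6, "z":0.0067}, {"finger_gap":0.6, "z":0.0067}]'; python3 jog.py '[{"finger_gap":0.6, "z":-0.0333}, {"finger_gap":0.8, "z":-0.2}, {"finger_gap":1, "y":-0.0667, "z":-0.3333}, {"finger_gap":1, "x":0.1667, "y":-0.0667, "z":-0.3333}, {"finger_gap":1, "x":0.3333, "y":-0.0667, "z":-0.3333}]'|sed -n 2p
python3 jog.py '[{"finger_gap":1, "x":0.2, "y":-0.0167}, {"finger_gap":1, "x":0.4, "y":-0.0333, "z":0.0333}, {"finger_gap":1, "x":0.6, "y":-0.05, "z":0.1}, {"finger_gap":1, "x":0.7667, "y":-0.0667, "z":0.2}, {"finger_gap":1, "x":0.9333, "y":-0.0667, "z":0.3}]'|sed -n 2p
```

```text
time_s: 8.43
eef_pos: [0.6019, -0.1852, 0.3028]
eef_rot: [0.0, 0.707, 0.707, 0.0]
wrist_force: [1.0, 0.3, 0.2]
finger_gap: 0.595
gripper_force: 0.0
eef_pos: [0.5815, -0.0846, 0.4044]
eef_pos: [0.5615, 0.1967, 0.3131]
```

Converted, 0.092 m / 0.3 = 0.3067, 0.055 m / 0.3 = 0.1833.

```bash
python3 jog.py '[{"finger_gap":1, "x":0.1833, "z":0.0667}, {"finger_gap":1, "x":0.3067, "z":0.1333}, {"finger_gap":1, "x":0.3067, "z":0.1333}]'; python3 - <<'E'
from h import *
import pickle
a=[snap(n) for n in ('scene','side','wrist')]; pickle.dump(a,open('c1.pkl','wb'))
for s,P in ((a[0],[.602,-.186,.125]),(a[1],[.602,-.186,.125])): pass
crops=[]
for s in a[:2]:
    u,v=map(int,proj(s,[.602,-.186,.13])); print(u,v); crops.append(cv2.resize(s['img'][v-20:v+20,u-28:u+28],(300,214),interpolation=cv2.INTER_CUBIC))
w=cv2.resize(a[2]['img'],(800,600))[:386]
cv2.imwrite('pics/c1.png',np.vstack([w,np.pad(np.hstack(crops),((0,0),(0,200),(0,0)))]))
print(bot.observe()['eef_pos'])
E
```

```text
time_s: 10.05
eef_pos: [0.561, 0.2893, 0.2714]
eef_rot: [-0.001, 0.706, 0.708, -0.001]
wrist_force: [0.3, -1.3, -0.4]
finger_gap: 1.0
gripper_force: 0.0
198 165
292 156
[0.56224927 0.28618402 0.27369607]
```

View pics/c1.png

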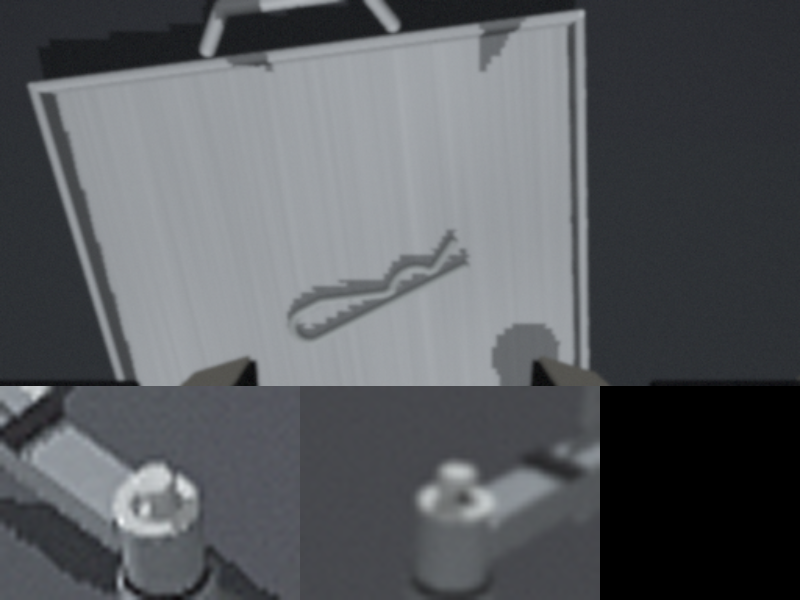

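The picture shows the washer lying flat over the pin in both fixed views. The clip's straight leg runs from (308,336) to its tip at (466,261), its bent leg is on the upper (+y) side, and its eye is at the left near (300,318). I now measure its axis and its eye.

```bash
python3 - <<'E'
from h import *
import pickle
a=pickle.load(open('c1.pkl','rb'));s=a[2];k=.64;f=lambda p,z=.0055:plane(s,p[0]*k,p[1]*k,z)
tip=f((466,261));e=f((312,335));end=f((289,318)); bt=f((451,234)); side=a[1]; 
d=tip-e; yaw=np.arctan2(d[1],d[0]);x=np.array([np.cos(yaw),np.sin(yaw),0]);y=np.array([-x[1],x[0],0])
for n,p in dict(tip=tip,e=e,end=end,benttip=bt).items(): print(n,p,'clip coords', (p-tip)@x*1e3+29.5,(p-tip)@y*1e3)
o=tip-.0295*x; print('yaw',yaw,'eye centre',o-.051*x+.0085*y)
# edges of the clip by adaptive threshold against local tray
g=cv2.cvtColor(s['img'],cv2.COLOR_BGR2GRAY).astype(float); bg=cv2.medianBlur(g.astype(np.uint8),41).astype(float)
m=(np.abs(g-bg)>12).astype(np.uint8); m[:140]=0; m[220:]=0; m[:,:180]=0; m[:,305:]=0
q=cv2.findNonZero(m)[:,0]; print('minAreaRect',cv2.minAreaRect(q.astype(np.float32)))
W=np.array([plane(s,u,v,.004)[:2] for u,v in q]);c=W-o[:2]; X=c@x[:2];Y=c@y[:2]; print('extent',np.percentile(X,[0,1,99,100])*1e3,np.percentile(Y,[0,1,99,100])*1e3)
# height from scene/side vs wrist
E0=(o-.051*x+.0085*y); print('eye in scene/side px(full)',proj(a[0],E0),proj(a[1],E0))
P0=pickle.load(open('s0.pkl','rb'));print(tri((P0[0],591*k,368*k),(P0[1],380*k,498*k),(s,298*k,320*k)),tri((P0[0],601.5*k,413*k),(P0[1],312*k,496*k),(s,460*k,250*k)))
E
```

```text
tip [0.59786882 0.31025639 0.0055    ] clip coords 29.5 0.0
e [0.52017792 0.27128065 0.0055    ] clip coords -57.4194073396353 0.0
end [0.50887159 0.28051378 0.0055    ] clip coords -63.385059556671024 13.322711175840537
benttip [0.59003501 0.32363863 0.0055    ] clip coords 28.498691610562197 15.474177313697927
yaw 0.4649883391477462 eye centre [0.52210425 0.28175672 0.0055    ]
minAreaRect ((239.60183715820312, 181.09466552734375), (32.24201965332031, 124.41626739501953), 63.94650650024414)
extent [-67.06415907 -65.16801843  30.11261613  32.07039218] [-3.46741695 -2.8525712  20.71168746 22.85150669]
eye in scene/side px(full) [379.02672591 237.60835131] [239.19057011 319.47553221]
(array([0.51509162, 0.27834459, 0.00550803]), [np.float64(0.0014605787489593786), np.float64(0.0014247396167203913), np.float64(0.0020130086660053543)]) (array([0.59284813, 0.31550987, 0.00942191]), [np.float64(0.00015639923573421767), np.float64(0.0018149546648787026), np.float64(0.0016899793302519728)])
```

Converted, -0.04 m / 0.3 = -0.1333, -0.005 m / 0.3 = -0.0167, 0.94 rad / 3.1416 = 0.2992.

```bash
python3 jog.py '[{"finger_gap":1, "x":-0.0033, "y":-0.0333, "twist":0.0598}, {"finger_gap":1, "x":-0.0067, "y":-0.0667, "twist":0.1197}, {"finger_gap":1, "x":-0.01, "y":-0.1, "twist":0.1795}, {"finger_gap":1, "x":-0.0167, "y":-0.1333, "twist":0.2394}, {"finger_gap":1, "x":-0.0167, "y":-0.1333, "twist":0.2992}]'|sed -n 2p; python3 jog.py '[{"finger_gap":1, "twist":0.0528}, {"finger_gap":1, "twist":0.0528}, {"finger_gap":1, "twist":0.0528}]'; python3 - <<'E'
from h import *
import pickle
snap('wrist');s=snap('wrist'); pickle.dump(s,open('c2.pkl','wb'))
cv2.imwrite('pics/c2.png',s['img'])
T=s['T'];print(bot.observe()['eef_pos'],bot.observe()['qpos'].round(2))
tx=s['T'][:3,:3]; q=bot.observe()['eef_rot'];M=R.from_quat([q[1],q[2],q[3],q[0]]).as_matrix();print('psi',np.arctan2(M[1,0],M[0,0]))
g=cv2.cvtColor(s['img'],cv2.COLOR_BGR2GRAY); bg=cv2.medianBlur(g,41).astype(float)
print('pred eye',proj(s,[.5221,.2818,.0055]),'tip',proj(s,[.5979,.3103,.0055]))
m=(np.abs(g-bg)>12).astype(np.uint8); m[235:]=0
n,l,st,ce=cv2.connectedComponentsWithStats(cv2.dilate(m,np.ones((3,3))))
for i in range(1,n):
    if st[i,4]>300: print(st[i],ce[i])
E
```

```text
eef_pos: [0.5219, 0.2803, 0.2742]
time_s: 11.2
eef_pos: [0.5222, 0.2811, 0.2734]
eef_rot: [-0.0, 0.973, 0.233, 0.001]
wrist_force: [-0.5, -0.7, 1.4]
finger_gap: 1.0
gripper_force: 0.0
[0.52208097 0.28143027 0.2730573 ] [ 0.37  0.59  1.5  -0.    1.05  1.47]
psi 0.468715609089098
pred eye [251.59576502 196.13527116] tip [263.79750205  89.63200429]
[  40    0  100  236 7943] [ 93.32708045 114.66901674]
[ 254    0  258  126 6449] [382.42487207  62.17134439]
[ 233   85   37  132 2935] [253.2088586  151.44565588]
[148 106  26  46 615] [162.31707317 130.82764228]
```

View pics/c2.png

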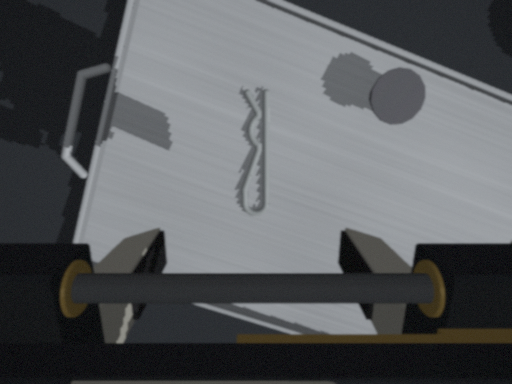

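The clip lies straight along the image column: tip at (262,88), eye bottom at (254,215), and the eye centre slightly up and right of prediction. I adjust by 2 mm and 1.5 mm, descend and pinch.

The manual's scale: shifts go in shares of 30 cm and turns go in shares of pi rad. Converting my numbers, 0.09 m / 0.3 = 0.3, 0.086 m / 0.3 = 0.2867.

```bash
python3 jog.py '[{"finger_gap":0.5, "x":0.0067, "y":0.005, "z":0.1333}, {"finger_gap":0.5, "x":0.0067, "y":0.005, "z":0.25}, {"finger_gap":0.5, "x":0.0067, "y":0.005, "z":0.2867}, {"finger_gap":0.5, "x":0.0067, "y":0.005, "z":0.3}, {"finger_gap":0.5, "x":0.0067, "y":0.005, "z":0.3}]'|sed -n 2p; python3 -c "
from h import *
for i in range(3): snap('wrist');o=bot.observe();print(o['eef_pos'],o['wrist_force'])"
```

```text
eef_pos: [0.5248, 0.2816, 0.1837]
[0.52483457 0.28157135 0.18394505] [ 0.01200456 -0.85152779  0.49105719]
[0.5248193  0.28156129 0.18401195] [0.10638331 0.36173172 0.52717996]
[0.52472661 0.28157319 0.18393175] [-0.44741201 -1.07189732 -0.99951963]
```

Converted, 0.0022 m / 0.3 = 0.0073, 0.002 m / 0.3 = 0.0067.

```bash
python3 jog.py '[{"finger_gap":0.5, "z":0.0067}, {"finger_gap":0.5, "z":0.0073}, {"finger_gap":0.05, "z":0.0073}, {"finger_gap":0.05, "z":0.0073}, {"finger_gap":0.05, "z":0.0073}]';python3 jog.py '[{"finger_gap":0.05}, {"finger_gap":0.05, "z":-0.0667}, {"finger_gap":0.05, "z":-0.1667}, {"finger_gap":0.05, "z":-0.3}, {"finger_gap":0.05, "z":-0.3}]'; python3 - <<'E'
from h import *
import pickle
snap('wrist');s=snap('wrist'); pickle.dump(s,open('c3.pkl','wb')); print(bot.observe()['eef_pos'])
g=cv2.cvtColor(s['img'],cv2.COLOR_BGR2GRAY)
cv2.imwrite('pics/c3.png',cv2.resize(s['img'][60:290,130:380],(800,600),interpolation=cv2.INTER_CUBIC))
T=np.array(s['T_tool_cam']);s['T']=T
for n,p in dict(tip=(.0805,.0085,.1757),seat=(.051,.0085,.1757),eye=(0,0,.1757)).items(): print(n,proj(s,p))
E
```

```text
time_s: 12.7
eef_pos: [0.5247, 0.2815, 0.1813]
eef_rot: [-0.0, 0.973, 0.232, 0.001]
wrist_force: [0.1, -0.2, 5.5]
finger_gap: 0.228
gripper_force: 31.0
time_s: 13.32
eef_pos: [0.5251, 0.2817, 0.2736]
eef_rot: [-0.0, 0.973, 0.232, 0.003]
wrist_force: [0.2, -0.0, -0.3]
finger_gap: 0.224
gripper_force: 30.0
[0.52409837 0.28127718 0.27018787]
tip [270.99067482  87.86258625]
seat [269.97241941 152.59400714]
eye [252.19160472 249.32059483]
```

```bash
python3 jog.py '[{"finger_gap":0.05, "x":-0.05, "y":0.15, "z":-0.1}, {"finger_gap":0.05, "x":-0.1067, "y":0.3167, "z":-0.2}, {"finger_gap":0.05, "x":-0.1667, "y":0.5, "z":-0.2667}, {"finger_gap":0.05, "x":-0.2233, "y":0.6667, "z":-0.2667}, {"finger_gap":0.05, "x":-0.28, "y":0.8367, "z":-0.2667}]'|sed -n 2p; python3 jog.py '[{"finger_gap":0.05, "x":-0.0567, "y":0.1667, "twist":0.0598}, {"finger_gap":0.05, "x":-0.1133, "y":0.3333, "twist":0.1197}, {"finger_gap":0.05, "x":-0.1667, "y":0.5, "twist":0.1795}, {"finger_gap":0.05, "x":-0.2233, "y":0.6667, "twist":0.2394}, {"finger_gap":0.05, "x":-0.28, "y":0.8367, "twist":0.2992}]'|sed -n 2p;python3 jog.py '[{"finger_gap":0.05, "twist":0.0153}, {"finger_gap":0.05, "twist":0.0153}, {"finger_gap":0.05, "twist":0.0153}]'; python3 - <<'E'
from h import *
import pickle
snap('wrist');s=snap('wrist');s['o']=o=bot.observe(); pickle.dump(s,open('pC.pkl','wb')); print(o['eef_pos'],o['qpos'].round(2))
q=o['eef_rot'];M=R.from_quat([q[1],q[2],q[3],q[0]]).as_matrix();print('psi',np.arctan2(M[1,0],M[0,0]))
A=pickle.load(open('pA.pkl','rb'));B=pickle.load(open('pB.pkl','rb'))
S,side=snap('scene'),snap('side')
def crop(s,P,w=50,h=37.5,cx=None):
    u,v=proj(s,P) if P is not None else cx
    M=np.array([[400/w,0,-(u-w/2)*400/w],[0,400/w,-(v-h/2)*400/w]]);print('crop centre',u,v); return cv2.warpAffine(s['img'],M,(400,300),flags=cv2.INTER_CUBIC)
P=[.6024,-.1863,.135]
im=np.vstack([np.hstack([crop(A,P),crop(B,P)]),np.hstack([crop(s,P),crop(s,None,200,150,(262,165))])])
for c in range(0,800,50): im[::300,c]=0
cv2.imwrite('pics/m.png',im)
E
```

```text
eef_pos: [0.5622, 0.0178, 0.3491]
eef_pos: [0.6004, -0.2441, 0.3483]
time_s: 15.05
eef_pos: [0.6005, -0.2418, 0.3495]
eef_rot: [-0.0, 0.967, -0.255, -0.001]
wrist_force: [-0.2, 1.0, -0.8]
finger_gap: 0.226
gripper_force: 30.0
[ 0.60061774 -0.24163094  0.35024576] [-0.5   0.61  1.23  0.    1.3   1.59]
psi -0.5163495124115808
crop centre 457.48551074747377 197.31237645009966
crop centre 61.015841176683004 202.95163992354708
crop centre 178.2226364395173 256.7050864455391
crop centre 262 165
```

View pics/m.png

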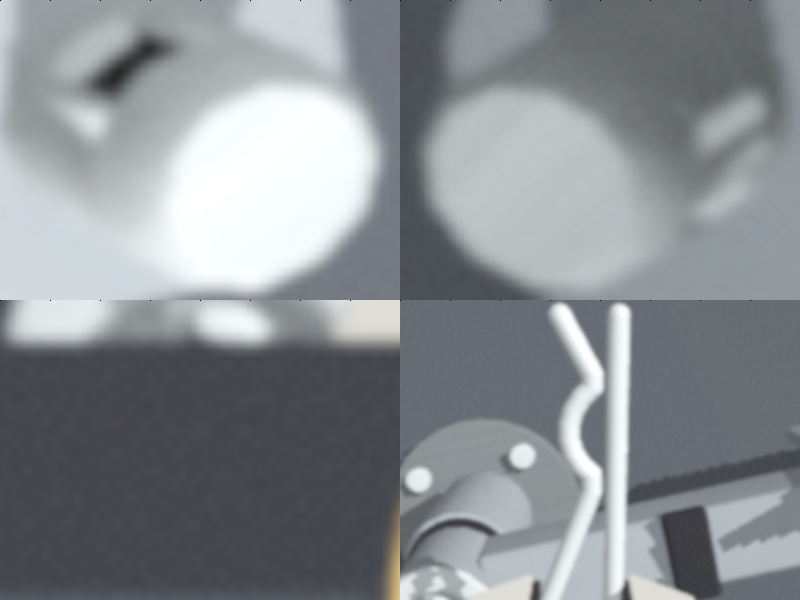

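The mosaic shows three useful things. In view A the hole's mouth is a dark strip centred at (132,66). In view B the mouth's two bright sides are at (735,115) and (735,185). At bottom right the held clip's straight leg is upright with its tip at (620,305), within 2 mm of prediction. I now intersect these rays with the pin's cylinder.

```bash
python3 - <<'E'
from h import *
import pickle
A=pickle.load(open('pA.pkl','rb'));B=pickle.load(open('pB.pkl','rb'))
def f(s,c,x,y,pc):
    o,d=ray(s,c[0]-25+x/8,c[1]-18.75+y/8); e=o[:2]-pc; a=d[:2]@d[:2];b=e@d[:2];q=e@e-.0001; D=b*b-a*q
    if D<0: t=-b/a
    else: t=(-b-np.sqrt(D))/a
    p=o+t*d; r=p[:2]-pc; return np.arctan2(r[1],r[0]).round(3),p[2].round(4),np.hypot(*r).round(4)
for pc in ([.6024,-.1863],[.602,-.1856]):
    pc=np.array(pc);print(pc)
    for p in [(132,66),(95,90),(168,44),(95,50),(50,85),(130,20),(85,120),(40,105)]: r=f(A,(457.4855,197.3124),*p,pc);print('A',p,r,'yaw',(r[0]-np.pi+np.pi)%(2*np.pi)-np.pi)
    for p in [(335,155),(335,115),(330,188),(300,135),(300,212),(365,100),(370,150)]: print('B',p,f(B,(61.0158,202.9516),*p,pc))
E
```

```text
[ 0.6024 -0.1863]
A (132, 66) (np.float64(2.332), np.float64(0.1352), np.float64(0.01)) yaw -0.8095926535897933
A (95, 90) (np.float64(2.638), np.float64(0.1339), np.float64(0.01)) yaw -0.5035926535897932
A (168, 44) (np.float64(2.008), np.float64(0.1351), np.float64(0.01)) yaw -1.133592653589793
A (95, 50) (np.float64(2.344), np.float64(0.13), np.float64(0.01)) yaw -0.7975926535897933
A (50, 85) (np.float64(2.766), np.float64(0.1284), np.float64(0.01)) yaw -0.3755926535897931
A (130, 20) (np.float64(1.94), np.float64(0.1285), np.float64(0.01)) yaw -1.2015926535897932
A (85, 120) (np.float64(2.886), np.float64(0.1347), np.float64(0.01)) yaw -0.255592653589793
A (40, 105) (np.float64(2.951), np.float64(0.1283), np.float64(0.01)) yaw -0.19059265358979305
B (335, 155) (np.float64(-0.109), np.float64(0.133), np.float64(0.01))
B (335, 115) (np.float64(0.204), np.float64(0.1318), np.float64(0.01))
B (330, 188) (np.float64(-0.404), np.float64(0.1332), np.float64(0.01))
B (300, 135) (np.float64(0.211), np.float64(0.1373), np.float64(0.01))
B (300, 212) (np.float64(-0.458), np.float64(0.1377)
[... 726 characters left out ...]
26535897933
A (85, 120) (np.float64(2.932), np.float64(0.1356), np.float64(0.01)) yaw -0.20959265358979318
A (40, 105) (np.float64(2.997), np.float64(0.1292), np.float64(0.01)) yaw -0.14459265358979323
B (335, 155) (np.float64(-0.215), np.float64(0.132), np.float64(0.01))
B (335, 115) (np.float64(0.117), np.float64(0.1313), np.float64(0.01))
B (330, 188) (np.float64(-0.565), np.float64(0.1312), np.float64(0.01))
B (300, 135) (np.float64(0.125), np.float64(0.1369), np.float64(0.01))
B (300, 212) (np.float64(-0.64), np.float64(0.1354), np.float64(0.01))
B (365, 100) (np.float64(0.093), np.float64(0.1264), np.float64(0.01))
B (370, 150) (np.float64(-0.399), np.float64(0.1255), np.float64(0.01))
```

```bash
python3 - <<'E'
from h import *
import pickle
A=pickle.load(open('pA.pkl','rb'));B=pickle.load(open('pB.pkl','rb'));c=pickle.load(open('c1.pkl','rb'))
pc=np.array([.6024,-.1863])
for n,s,b0 in (('A',A,2.68),('B',B,.5),('scene',c[0],np.arctan2(.243+.186,.6)),('side',c[1],np.arctan2(.884,-.318))):
    g=cv2.cvtColor(s['img'],cv2.COLOR_BGR2GRAY); b=np.round(np.arange(b0-1.3,b0+1.31,.13),2); print(n,'cam bearing',b0.__round__(2)); print('  b ',*[f'{x:5.2f}' for x in b])
    for z in (.140,.138,.136,.134,.132,.130,.128,.126):
        v=[]
        for t in b:
            u=proj(s,[pc[0]+.01*np.cos(t),pc[1]+.01*np.sin(t),z]); v.append(int(cv2.getRectSubPix(g,(1,1),(float(u[0]),float(u[1])))[0,0]))
        print(z,*[f'{x:5d}' for x in v])
E
```

```text
A cam bearing 2.68
  b   1.38  1.51  1.64  1.77  1.90  2.03  2.16  2.29  2.42  2.55  2.68  2.81  2.94  3.07  3.20  3.33  3.46  3.59  3.72  3.85  3.98
0.14   184   176   170   168   167   166   164   164   163   162   158   161   166   173   180   188   197   207   216   223   226
0.138   183   172   167   168   166   157   149   152   150   146   153   174   175   166   170   178   189   201   211   216   219
0.136   179   169   168   170   159   119    93    96    86    82   141   208   207   163   157   169   182   195   207   213   216
0.134   175   165   168   167   145    92    64    70    59    65   130   196   197   156   155   166   180   195   206   212   214
0.132   163   164   164   159   144   116   143   150   146   138   144   177   177   151   155   168   181   194   206   212   214
0.13   160   160   160   155   147   166   185   185   185   182   163   163   162   150   157   167   181   193   202   211   214
0.128   159   159   155   153   162   177   179   180   179   176   162   153   152   150   154   168   180   193   202   207   212
0.126   158   157   157   16
[... 3021 characters left out ...]
  108   120   134   145   154   155   149
0.134   144   141   136   129   126   123   119   116   112   106    99    91    84    83    95   107   122   137   149   156   159
0.132   148   145   139   129   123   119   116   112   109   103    96    89    83    79    89    98   112   127   140   151   158
0.13   147   140   132   123   118   116   114   112   111   110   108   107   106   105   109   112   118   125   131   141   149
0.128   138   132   126   120   116   114   113   114   114   115   117   120   125   128   133   135   138   141   144   147   148
0.126   131   126   121   117   115   115   116   117   118   120   124   128   137   145   152   157   159   159   159   158   158
```

The unwrapped pin surface is clear. View A and the side camera both put the dark mouth at bearing 1.95 to 2.65, which makes the hole's yaw about -0.8. I turn the clip to -0.78 and go to a stand-off 48 mm short of home.

Converted, -0.118 m / 0.3 = -0.3933, -0.09 m / 0.3 = -0.3, 0.264 rad / 3.1416 = 0.084.

```bash
python3 jog.py '[{"finger_gap":0.05, "x":-0.1, "y":-0.0667, "twist":0.0318}, {"finger_gap":0.05, "x":-0.2, "y":-0.15, "twist":0.0637}, {"finger_gap":0.05, "x":-0.3, "y":-0.2167, "twist":0.084}, {"finger_gap":0.05, "x":-0.3933, "y":-0.2767, "twist":0.084}, {"finger_gap":0.05, "x":-0.3933, "y":-0.2767, "twist":0.084}]'
cat >> h.py <<'E'
def st(pin=(.6022,-.1858),seat=(.0495,.009)):
    snap('wrist');o=bot.observe();q=o['eef_rot'];M=R.from_quat([q[1],q[2],q[3],q[0]]).as_matrix()
    psi=np.arctan2(M[1,0],M[0,0]);p=np.array([*pin,.1325])-(o['eef_pos']+M@np.array([*seat,.1758]))
    print('psi %.3f'%psi,'seat->pin in tool axes mm',(M.T@p*1e3).round(2),'F tool',(M.T@o['wrist_force']).round(1),'t',o['time_s'],'gap %.3f'%o['finger_gap'])
E
python3 -c "
from h import *
st();st();st()"
```

```text
time_s: 15.88
eef_pos: [0.5383, -0.1098, 0.3511]
eef_rot: [-0.0, 0.925, -0.38, -0.0]
wrist_force: [-0.3, 0.5, 0.2]
finger_gap: 0.226
gripper_force: 30.0
psi -0.780 seat->pin in tool axes mm [47.79 -0.17 42.98] F tool [0.2 0.4 0.5] t 15.925 gap 0.224
psi -0.781 seat->pin in tool axes mm [46.94 -0.58 42.89] F tool [-0.4 -0.7  0.5] t 15.975 gap 0.228
psi -0.782 seat->pin in tool axes mm [46.52 -0.88 42.73] F tool [0.3 0.5 0.7] t 16.025 gap 0.222
```

Converted, 0.0427 m / 0.3 = 0.1423, 0.035 m / 0.3 = 0.1167.

```bash
python3 jog.py '[{"finger_gap":0.05, "y":-0.0027, "z":0.0667}, {"finger_gap":0.05, "y":-0.0027, "z":0.1167}, {"finger_gap":0.05, "y":-0.0027, "z":0.1423}, {"finger_gap":0.05, "y":-0.0027, "z":0.1423}, {"finger_gap":0.05, "y":-0.0027, "z":0.1423}]'|sed -n 2p
python3 -c "
from h import *
for i in range(4): st()"
```

```text
eef_pos: [0.5399, -0.1115, 0.3083]
psi -0.782 seat->pin in tool axes mm [46.88 -0.11  0.22] F tool [-0.7 -0.4  0.2] t 16.7 gap 0.227
psi -0.782 seat->pin in tool axes mm [46.92 -0.09  0.27] F tool [-0.3 -0.3  0.2] t 16.75 gap 0.223
psi -0.782 seat->pin in tool axes mm [46.99 -0.09  0.22] F tool [ 0.2 -1.1  0.3] t 16.8 gap 0.224
psi -0.782 seat->pin in tool axes mm [47.08 -0.11  0.13] F tool [ 0.1 -0.1 -0. ] t 16.85 gap 0.223
```

Aligned within about 0.3 mm. I advance gently while watching the force.

Converted, 0.008 m / 0.3 = 0.0267, 0.007 m / 0.3 = 0.0233.

```bash
python3 jog.py '[{"finger_gap":0.05, "x":0.01}, {"finger_gap":0.05, "x":0.0167}, {"finger_gap":0.05, "x":0.0233}, {"finger_gap":0.05, "x":0.0267}]'|sed -n 4p
python3 -c "
from h import *
st();st()"
python3 jog.py '[{"finger_gap":0.05, "x":0.0033}, {"finger_gap":0.05, "x":0.0067}, {"finger_gap":0.05, "x":0.0067}]'|sed -n 4p
python3 -c "
from h import *
st();st()"
```

```text
wrist_force: [-0.0, 0.2, -0.2]
psi -0.782 seat->pin in tool axes mm [39.07 -0.29 -0.49] F tool [-0.4 -0.2 -0.1] t 17.4 gap 0.225
psi -0.782 seat->pin in tool axes mm [39.19 -0.27 -0.5 ] F tool [0.9 0.4 0.3] t 17.45 gap 0.223
wrist_force: [0.3, -0.5, -0.5]
psi -0.782 seat->pin in tool axes mm [37.28 -0.25 -0.46] F tool [-0.4  0.5 -0.1] t 17.875 gap 0.222
psi -0.782 seat->pin in tool axes mm [37.31 -0.26 -0.47] F tool [-0.2  0.2  0.4] t 17.925 gap 0.226
```

```bash
for i in 1; do python3 jog.py '[{"finger_gap":0.05, "x":0.0033}, {"finger_gap":0.05, "x":0.0067}, {"finger_gap":0.05, "x":0.0067}]'|sed -n 4p; done
python3 -c "
from h import *
st();st()"
python3 jog.py '[{"finger_gap":0.05, "x":0.0033}, {"finger_gap":0.05, "x":0.0067}, {"finger_gap":0.05, "x":0.0067}]'|sed -n 4p
python3 -c "
from h import *
st();st()"
```

```text
wrist_force: [-0.2, 0.1, -0.3]
psi -0.782 seat->pin in tool axes mm [35.24 -0.27 -0.45] F tool [0.2 0.2 0.8] t 18.35 gap 0.230
psi -0.782 seat->pin in tool axes mm [35.33 -0.26 -0.5 ] F tool [-0.   0.3  1.2] t 18.4 gap 0.222
wrist_force: [0.1, 0.3, 0.4]
psi -0.782 seat->pin in tool axes mm [33.26 -0.25 -0.46] F tool [0.1 0.7 1. ] t 18.825 gap 0.225
psi -0.782 seat->pin in tool axes mm [33.29 -0.25 -0.47] F tool [-0.3  0.5 -0.1] t 18.875 gap 0.224
```

The tip is 6 mm past the pin's surface with no force, so it is in the hole. I go on.

Converted, 0.006 m / 0.3 = 0.02, -0.0003 m / 0.3 = -0.001.

```bash
python3 jog.py '[{"finger_gap":0.05, "x":0.0067, "z":-0.001}, {"finger_gap":0.05, "x":0.0133, "z":-0.001}, {"finger_gap":0.05, "x":0.02, "z":-0.001}, {"finger_gap":0.05, "x":0.02, "z":-0.001}]'|sed -n 4p
python3 -c "
from h import *
st();st()"
python3 jog.py '[{"finger_gap":0.05, "x":0.0033}, {"finger_gap":0.05, "x":0.0067}, {"finger_gap":0.05, "x":0.01}, {"finger_gap":0.05, "x":0.01}]'|sed -n 4p
python3 -c "
from h import *
st();st()"
```

```text
wrist_force: [0.1, 0.0, -0.7]
psi -0.782 seat->pin in tool axes mm [27.23 -0.26 -0.19] F tool [-0.1  0.2  0.2] t 19.425 gap 0.224
psi -0.782 seat->pin in tool axes mm [27.3  -0.26 -0.19] F tool [0.2 0.4 0.9] t 19.475 gap 0.225
wrist_force: [0.1, 2.8, -0.4]
psi -0.782 seat->pin in tool axes mm [24.51 -0.06 -0.25] F tool [-2.3 -2.  -0.5] t 20.025 gap 0.225
psi -0.782 seat->pin in tool axes mm [24.51 -0.09 -0.24] F tool [-1.9 -1.5  0.4] t 20.075 gap 0.226
```

Converted, 0.004 m / 0.3 = 0.0133, 0.003 m / 0.3 = 0.01.

```bash
python3 jog.py '[{"finger_gap":0.05, "x":0.0033}, {"finger_gap":0.05, "x":0.0067}, {"finger_gap":0.05, "x":0.01}, {"finger_gap":0.05, "x":0.0133}]'|sed -n 4p
python3 -c "
from h import *
st()"
python3 jog.py '[{"finger_gap":0.05, "x":0.0033}, {"finger_gap":0.05, "x":0.0067}, {"finger_gap":0.05, "x":0.01}, {"finger_gap":0.05, "x":0.0133}]'|sed -n 4p
python3 -c "
from h import *
st();st()"
```

```text
wrist_force: [-3.0, 6.4, 0.0]
psi -0.782 seat->pin in tool axes mm [21.74 -0.2  -0.94] F tool [-5.5 -2.9 -0. ] t 20.625 gap 0.228
wrist_force: [-3.9, 8.2, 0.6]
psi -0.782 seat->pin in tool axes mm [18.35 -0.13 -1.22] F tool [-6.2 -2.8  1. ] t 21.175 gap 0.225
psi -0.782 seat->pin in tool axes mm [18.08 -0.12 -1.07] F tool [-6.5 -2.  -1.4] t 21.225 gap 0.223
```

Converted, 0.004 m / 0.3 = 0.0133, 0.003 m / 0.3 = 0.01.

```bash
python3 jog.py '[{"finger_gap":0.05, "x":0.0033, "z":-0.002}, {"finger_gap":0.05, "x":0.0067, "z":-0.002}, {"finger_gap":0.05, "x":0.01, "z":-0.002}, {"finger_gap":0.05, "x":0.0133, "z":-0.002}]'|sed -n 4p
python3 -c "
from h import *
st()"
python3 jog.py '[{"finger_gap":0.05, "x":0.0033}, {"finger_gap":0.05, "x":0.0067}, {"finger_gap":0.05, "x":0.01}, {"finger_gap":0.05, "x":0.0133}]'|sed -n 4p
python3 -c "
from h import *
st();st()"
```

```text
wrist_force: [-1.2, 4.5, -1.0]
psi -0.782 seat->pin in tool axes mm [12.51 -0.06  0.19] F tool [-3.3 -2.2  0.7] t 21.775 gap 0.227
wrist_force: [0.8, 4.0, -0.8]
psi -0.782 seat->pin in tool axes mm [ 7.7  -0.21  0.69] F tool [-0.3 -2.6  0.9] t 22.325 gap 0.228
psi -0.782 seat->pin in tool axes mm [ 7.58 -0.22  0.74] F tool [-0.4 -3.2  1. ] t 22.375 gap 0.224
```

The force peaked at about 7 N and is now falling, so the leg has passed the widest place. I close the last few millimetres.

Converted, 0.005 m / 0.3 = 0.0167, 0.004 m / 0.3 = 0.0133.

```bash
python3 jog.py '[{"finger_gap":0.05, "x":0.0033, "z":0.0013}, {"finger_gap":0.05, "x":0.01, "z":0.0013}, {"finger_gap":0.05, "x":0.0133, "z":0.0013}, {"finger_gap":0.05, "x":0.0167, "z":0.0013}, {"finger_gap":0.05, "x":0.0167, "z":0.0013}]'|sed -n 4p
python3 -c "
from h import *
st()"
python3 jog.py '[{"finger_gap":0.05, "x":0.0033}, {"finger_gap":0.05, "x":0.0067}, {"finger_gap":0.05, "x":0.0067}]'|sed -n 4p
python3 -c "
from h import *
st();st()"
```

```text
wrist_force: [5.5, -1.5, -0.2]
psi -0.782 seat->pin in tool axes mm [ 2.31 -0.31  0.48] F tool [ 5.4 -1.6  0.2] t 23.05 gap 0.226
wrist_force: [5.1, -2.3, -0.6]
psi -0.782 seat->pin in tool axes mm [ 0.82 -0.29  0.22] F tool [ 5.5 -1.5  0.6] t 23.475 gap 0.224
psi -0.782 seat->pin in tool axes mm [ 0.79 -0.33  0.24] F tool [ 5.8 -1.8  0.5] t 23.525 gap 0.227
```

Converted, 0.001 m / 0.3 = 0.0033, 0.0005 m / 0.3 = 0.0017.

```bash
for i in 1 ; do python3 jog.py '[{"finger_gap":0.05, "x":0.0017}, {"finger_gap":0.05, "x":0.0033}, {"finger_gap":0.05, "x":0.0033}]'|sed -n 4p
python3 -c "
from h import *
st()"; done
python3 jog.py '[{"finger_gap":0.05, "x":0.0017}, {"finger_gap":0.05, "x":0.0033}, {"finger_gap":0.05, "x":0.0033}]'|sed -n 4p
python3 -c "
from h import *
st()"
```

```text
wrist_force: [4.0, -0.9, 0.6]
psi -0.782 seat->pin in tool axes mm [ 0.3  -0.31 -0.  ] F tool [ 3.9 -1.4  0. ] t 23.95 gap 0.228
wrist_force: [1.5, -0.3, -0.1]
psi -0.782 seat->pin in tool axes mm [-0.32 -0.31 -0.15] F tool [ 1.2 -1.7  0.9] t 24.375 gap 0.221
```

The force has fallen to about zero at the predicted home, so I open, let it settle and retreat upward.

Converted, -0.1 m / 0.3 = -0.3333, -0.08 m / 0.3 = -0.2667.

```bash
python3 jog.py '[{"finger_gap":0.3}, {"finger_gap":0.4}, {"finger_gap":0.5}, {"finger_gap":0.5}]'|sed -n '4,6p'; python3 jog.py '[{"finger_gap":0.5, "z":-0.0333}, {"finger_gap":0.5, "z":-0.1333}, {"finger_gap":0.5, "x":-0.0333, "z":-0.2667}, {"finger_gap":0.5, "x":-0.1667, "z":-0.3333}, {"finger_gap":0.5, "x":-0.1667, "z":-0.3333}]'
python3 - <<'E'
from h import *
import pickle
for i in range(4): s=snap('wrist')
s=[snap(n) for n in('scene','side','wrist')];pickle.dump(s,open('f.pkl','wb'))
w=s[2];c,si=np.cos(-.782),np.sin(-.782);x=np.array([c,si,0]);y=np.array([-si,c,0]);P=np.array([.6024,-.1863,.1325])
g=cv2.cvtColor(w['img'],cv2.COLOR_BGR2GRAY)
for n,p in dict(tip=P+.0295*x,eyeend=P-.068*x+.0085*y,eyec=P-.051*x+.0085*y,pin=P+[0,0,.012]).items(): print(n,proj(w,p).round(1))
# profile along straight-leg line beyond the pin, and across the eye
f=lambda p:int(cv2.getRectSubPix(g,(1,1),tuple(map(float,proj(w,p))))[0,0])
print('along leg',[(int(k),f(P+k*1e-3*x)) for k in range(14,40,2)])
print('behind eye',[(int(k),f(P+k*1e-3*x+.0085*y)) for k in range(-80,-40,2)])
print('across x=-40',[(int(k),f(P-.040*x+k*1e-3*y)) for k in range(-10,28,2)])
E
```

```text
wrist_force: [0.3, 0.6, 0.9]
finger_gap: 0.498
gripper_force: 0.0
time_s: 25.5
eef_pos: [0.5373, -0.1086, 0.4113]
eef_rot: [-0.0, 0.925, -0.381, 0.002]
wrist_force: [0.1, -0.0, -0.4]
finger_gap: 0.498
gripper_force: 0.0
tip [264.8  17.1]
eyeend [252.7 155.2]
eyec [252.7 133.4]
pin [265.   60.9]
along leg [(14, 197), (16, 196), (18, 194), (20, 193), (22, 191), (24, 189), (26, 189), (28, 206), (30, 119), (32, 81), (34, 82), (36, 84), (38, 81)]
behind eye [(-80, 86), (-78, 85), (-76, 86), (-74, 86), (-72, 85), (-70, 86), (-68, 85), (-66, 93), (-64, 162), (-62, 194), (-60, 162), (-58, 75), (-56, 58), (-54, 57), (-52, 56), (-50, 56), (-48, 56), (-46, 58), (-44, 56), (-42, 56)]
across x=-40 [(-10, 55), (-8, 59), (-6, 58), (-4, 62), (-2, 63), (0, 125), (2, 200), (4, 172), (6, 92), (8, 65), (10, 62), (12, 59), (14, 65), (16, 156), (18, 190), (20, 157), (22, 72), (24, 55), (26, 55)]
```

The clip's tip sits 29.7 mm past the pin axis, against 29.5 mm when home. The leg spacing is at rest and the gripper is clear, so I hand in.

```bash
python3 -c "
from station import bot, optics, workorder
print(workorder.close_job())"
```

```text
the job is handed in; nothing more can be done
None
```

I handed the job in at about 26 s; the interface gave no verdict, but by my last measurements the washer lies flat over the pin and the clip is home and let go, after peaking at about 7 N on the way in.

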